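Seat a hex coupling in a floating inspection nest and lock it with the keeper

TASK

Load the large steel hex coupling into the blue hexagonal nest of the holding fixture: set it on gently and, without pressing or shoving hard, shuffle it about until it drops fully home and sits level on the pocket floor, then let go of it. Then slide the red fork keeper fully shut over it to its stop. Leave the other parts and the tools on the table where they are.

Things in the scene. Friction and masses are not known exactly. Their poses are not given: they have to be found in the camera images.
- nut: the coupling to load: bright steel, 0.2 to 0.36 kg; hexagonal base 46 mm across flats, 16 mm high, with a round boss (20 mm diameter, 30 mm tall) on top to grip; 46 mm high overall. Upright on the mat, in one of three places about 90 mm apart. Origin: centre of its underside, z up; one pair of flats faces along its x axis, the others every 60 degrees.
- mat: black rubber parts mat, 290 x 110 x 3 mm, fixed; origin at the centre of its underside.
- fixture: fixed holding fixture: dark steel base 14 mm thick, x -65 to 65, y -55 to 210 mm. Origin on the table under the nominal pocket centre. On it a blue hexagonal nest, 80 mm across flats, top face 30 mm above the table, with a hexagonal pocket 48.6 mm across flats, 12 mm deep, square edged; its flats nominally face along the fixture's x axis. Rails for the keeper at y 108 to 208, to 37 mm high.
- pocket (a point): NOMINAL centre of the pocket floor, 18 mm above the table, fixture's axes. The nest is clamped where the last job left it: the real pocket is off by up to 7 mm each in x and y and turned up to 0.08 rad either way, unmeasured; it stays put under light forces. Coupling lying on top of the nest: underside 12 mm above this point; home: 0. More than 60 N between coupling and fixture spoils the part.
- keeper_knob (a point): top centre of the keeper's black knob (18 mm diameter, 30 mm tall, top 75 mm above the table; red plate below it tops out at 45 mm). The fork's two prongs (11 mm wide, 40 mm apart inside, 37 to 45 mm above the table) point to the fixture's -y, tips 60 mm ahead of the knob; they pass beside the boss and 3 mm over the base of a seated coupling, and butt against one that is not home.
- keeper (a joint): travel of the keeper in m along the fixture's -y: 0 = open (knob 120 mm from the nominal pocket centre on the fixture's +y side), 0.075 = shut at its stop (knob 45 mm from it). About 2.5 N of friction; it stays where it is left. Starts at 0 to 0.012.
- collar: bystander on the mat: brass part with a ROUND base 44 mm in diameter, 16 mm high, and the same 20 x 30 mm boss. Origin at the centre of its underside.
- smallhex: bystander on the mat: green plastic part with a smaller hexagonal base, 34 mm across flats, 16 mm high, and the same 20 x 30 mm boss. Origin at the centre of its underside.
- caliper: bystander: caliper lying flat on the table, 200 mm long, origin at its middle, on the table.
- bracket: bystander: machined aluminium L bracket, 90 x 75 x 40 mm, origin at the centre of its underside.
There are look-alikes about, which are no part of the job. Several things have the shape of the nut; the one meant has the colours described above.

How it is judged:
By the outcome, as a careful person would: the job done as asked, in the order asked, and still so for the second after the job is handed in, with the robot touching nothing.
It also fails if it takes over 72 s, if anything falls off the work surface, if the arm or the gripper's body presses on something with over 40 N, if the wrist force passes 120 N, or if a joint passes its speed limit or range.

ROBOT

A 6-joint arm with a two-finger parallel gripper is mounted at the origin on the work surface. World frame = base frame: x ahead of the robot, y to its left, z up, the work surface at z = 0. Lengths are in m, angles in rad, forces in N, time in s.
With the tool pointing down it reaches from about 0.375 to 0.9 m from the base axis. Payload 3.1 kg.
Tool frame: the origin (TCP) lies between the finger pads; the fingertips stand 17 mm ahead of it and the grasp point (between the pads) lies 2 mm behind it; z points along the fingers, y is the line along which they close (so a half turn about z gives the same grasp; the last joint's range is limited). The gripper opens to 85 mm and grips with 20 to 120 N. Pads are 22 mm wide; open, the fingers measure 114 mm over their backs; the gripper's body (76 mm by 85 mm) begins 54 mm behind the grasp point. The pads swing forward as they close: fully open they stand 13 mm farther back than shut.
Start: joints at [-1.431, 0.527, 1.433, -0, 1.181, -0.178], TCP at [0.195, -0.594, 0.248] pointing down, gripper open.
Joint ranges: [-3.08, 3.08], [-0.75, 2.2], [0.22, 2.44], [-1.43, 4.57], [0, 2.65], [-2.85, 2.85]. Speed limits (rad/s): [2.79, 2.79, 3.14, 3.14, 3.14, 3.14].

INTERFACE

Orientations are given as a unit quaternion [x, y, z, w].
In Python, from station import sense, vision, order gives the robot as it stands.
- The arm moves only by the shell command python3 -m crank 'ROWS' [OPENING] [FORCE]. ROWS is JSON, a list of rows, each an object with "dp": the shift along the world's x, y, z in units of 30 mm (1.0 is 30 mm), a list of three; "angular": the turn, a rotation vector about the world's x, y, z in degrees, a list of three. In form: [{"dp": [dx, dy, dz], "angular": [ax, ay, az]}, ...]. A call has 1 to 20 rows; each row shifts and turns the commanded pose from where the row before left it; what a row does not reach is not made up. A row lasts 1/10 s, in which the tool goes at most 50 mm and 8.59 degrees, less where a joint would pass 70% of its speed; a pose out of reach is approached as far as the arm can. A call is refused whole if a number of a shift passes 1 or a number of a turn 8.59, either way. A call with a gripper value outside its range is refused whole. OPENING is the closure, from 0 (fully open) to 1 (shut), set as the call begins (- or left out, the last holds). The fingers move at their own pace and stop on an object; FORCE is the grip in N (left out, the last holds). Time passes only in rows, so rows that do not move let the fingers close. It gives the time, the measured TCP pose, the force, the opening and the grip force at its end, in the units of the state.
- sense(): the state, without advancing time (a new reading comes with each control period).
- vision.snapshot(name): name is "side" or "top" or "wrist"; returns a dict with "image" (384x512x3 uint8, blue, green, red), "range_z" (384x512 float32, m along the optical axis (not along the pixel's ray), 0 where there is no reading), "mtx" (3x3 intrinsics, pixels), "dist" ([k1, k2, p1, p2, k3] as OpenCV has them; the pictures are not rectified), "pose" (4x4, takes a point from camera to world coordinates); the wrist camera has in their place "mount" (4x4, takes a point from camera to tool coordinates, whose origin is the TCP and whose axes are the flange's). Camera axes: x right, y down, z forward; pixel columns grow to the right and rows downward; lengths in m; the calibration is good to about 2 mm. A picture is of the moment at which its call begins: read the wrist's pose just before it.
- order.sign_off(): hands the job in; it is judged then, once.
The state is a dict: "t": time; "q": joint angles; "qd": joint speeds; "tau": joint torques, N m; "tcp_pos": TCP position; "tool_rot": TCP orientation; "force": force on the tool from outside, world axes, zero at the start; "ft_torque": the same for the moment, N m; "finger_gap": opening from 0.0 (shut) to 1.0 (fully open); "gripper_force": force on a finger pad.
Only numpy, scipy, OpenCV 4.12 (cv2) and the standard library are available. Lean on these libraries where they do the work, as an engineer would, in place of code of your own. Each camera call takes 0.05 s, during which the arm holds its last target. There are 200 camera calls.

## Working session

There is one attempt and no reset: what is moved stays moved. The work goes in short steps, Python scripts to look and compute and a shell command to move; the robot and the scene stay as the last step left them, time stands still between calls to the robot, and variables do not carry over. Pictures are saved under pics/ and viewed, at most 10 in all, crops included, and the job is handed in when it is done.

```bash
mkdir -p pics; cat > h.py <<'E'
import numpy as np, cv2
from station import sense, vision, order
from scipy.spatial.transform import Rotation as R
def snap(name):
    s=sense(); d=vision.snapshot(name)
    if 'pose' in d: T=np.array(d['pose'])
    else:
        W=np.eye(4); W[:3,:3]=R.from_quat(s['tool_rot']).as_matrix(); W[:3,3]=s['tcp_pos']; T=W@np.array(d['mount'])
    d['T']=T; return d
def ray(d,u,v):
    p=cv2.undistortPoints(np.array([[[u,v]]],float),np.array(d['mtx']),np.array(d['dist']))[0,0]
    return d['T'][:3,3], d['T'][:3,:3]@np.array([p[0],p[1],1.])
def onz(d,u,v,z):
    o,r=ray(d,u,v); return o+r*(z-o[2])/r[2]
def bydepth(d,u,v):
    o,r=ray(d,u,v); return o+r*d['range_z'][int(round(v)),int(round(u))]
def proj(d,P):
    Ti=np.linalg.inv(d['T']); 
    return cv2.projectPoints(np.array(P,float).reshape(-1,3),cv2.Rodrigues(Ti[:3,:3])[0],Ti[:3,3],np.array(d['mtx']),np.array(d['dist']))[0][:,0]
E
python3 - <<'E'
from h import *
import pickle
for n in ('top','side'):
    d=snap(n); pickle.dump(d,open(n+'.pkl','wb')); print(n,d['T'].round(3).tolist())
    cv2.imwrite(f'pics/{n}0.png',cv2.resize(d['image'],(800,600)))
print(sense())
E
```

```text
top [[0.021, -0.996, 0.085, 0.391], [-1.0, -0.023, -0.02, -0.038], [0.022, -0.084, -0.996, 1.341], [0.0, 0.0, 0.0, 1.0]]
side [[-0.846, -0.298, 0.443, -0.192], [-0.533, 0.467, -0.705, 1.035], [0.003, -0.832, -0.554, 0.941], [0.0, 0.0, 0.0, 1.0]]
{'t': 0.1, 'q': array([-1.43150510e+00,  5.28393979e-01,  1.43380756e+00,  1.89127231e-06,
        1.18140428e+00, -1.78491174e-01]), 'qd': array([-0.00122473, -0.00069702, -0.00321543, -0.00033555, -0.0012676 ,
       -0.00028243]), 'tau': array([-2.46665440e-04, -4.43305743e+01, -1.78586107e+01, -1.79204094e-04,
        3.90337809e-03, -3.83554863e-06]), 'tcp_pos': array([ 0.19523292, -0.5930625 ,  0.24740806]), 'tool_rot': array([ 9.87402885e-01,  1.58223038e-01,  2.06020308e-05, -1.00637148e-03]), 'force': array([-0.35409605,  0.25180991, -0.20393123]), 'ft_torque': array([-0.00137849,  0.01029441,  0.03447437]), 'gripper_force': 0.0, 'finger_gap': 1.0005199825885918}
```

View pics/top0.png

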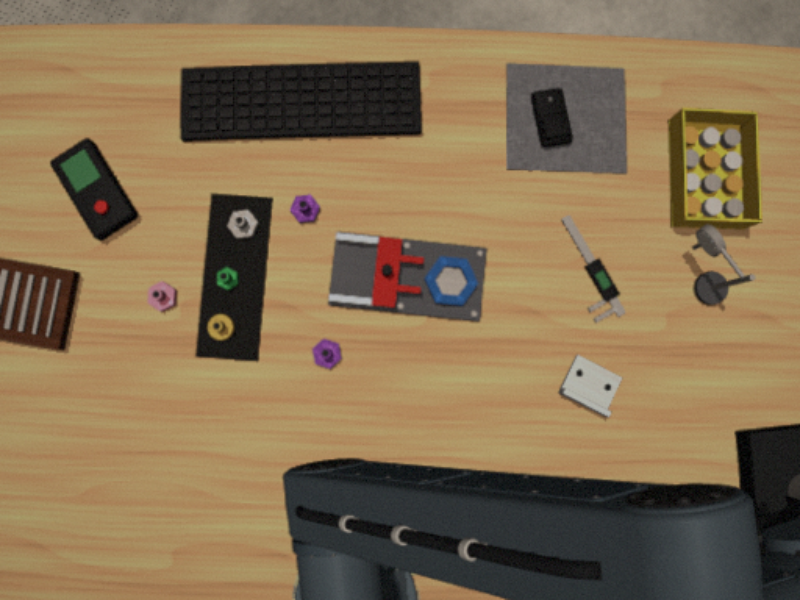

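Top view: steel nut at (242,223) on the mat, green smallhex (227,278), brass collar (220,327); blue nest at (451,281), keeper knob (388,270), in 800x600 pixels. The purple and pink hexes are look-alikes.

```bash
python3 - <<'E'
from h import *
import pickle
d=pickle.load(open('top.pkl','rb')); k=1/1.5625
for n,u,v,z in [('nutboss',242,221,.049),('nest',451,281,.03),('knob',388,270,.075),('fixA',337,233,.014),('fixB',487,248,.014),('fixC',481,321,.014),('fixD',330,305,.014)]:
    print(n,onz(d,u*k,v*k,z).round(4),bydepth(d,u*k,v*k).round(4))
print(snap('wrist')['mount'] if 0 else vision.snapshot('wrist')['mount'])
im=d['image']
a=cv2.resize(im[135:215,200:325],(800,512),interpolation=cv2.INTER_CUBIC)
cv2.imwrite('pics/fixcrop.png',a)
E
```

```text
nutboss [0.6399 0.2054 0.049 ] [0.6399 0.2053 0.0493]
nest [ 0.5478 -0.1533  0.03  ] [ 0.5491 -0.1542  0.0193]
knob [ 0.5583 -0.0446  0.075 ] [ 0.5581 -0.0446  0.076 ]
fixA [0.6291 0.0453 0.014 ] [0.6259 0.0442 0.032 ]
fixB [ 0.6093 -0.2169  0.014 ] [ 0.6108 -0.2181  0.0051]
fixC [ 0.4814 -0.2078  0.014 ] [ 4.823e-01 -2.097e-01 -1.000e-04]
fixD [0.5031 0.0537 0.014 ] [0.5028 0.0535 0.0172]
[[ 6.40465890e-04 -9.56160386e-01 -2.92842800e-01  7.51200326e-02]
 [ 9.99999731e-01  7.16714097e-04 -1.53078410e-04 -4.60843904e-04]
 [ 3.56252074e-04 -2.92842623e-01  9.56160589e-01 -1.25160323e-01]
 [ 0.00000000e+00  0.00000000e+00  0.00000000e+00  1.00000000e+00]]
```

```bash
python3 -m crank '[{"dp":[0.3,0.4,0],"angular":[0,0,2]},{"dp":[0.65,0.84,0],"angular":[0,0,3.8]},{"dp":[0.65,0.84,0],"angular":[0,0,3.8]},{"dp":[0.65,0.84,0],"angular":[0,0,3.8]},{"dp":[0.65,0.84,0],"angular":[0,0,3.8]},{"dp":[0.65,0.84,0],"angular":[0,0,3.8]},{"dp":[0.65,0.84,0],"angular":[0,0,3.8]},{"dp":[0.65,0.84,0],"angular":[0,0,3.8]},{"dp":[0.65,0.84,0],"angular":[0,0,3.8]},{"dp":[0.65,0.84,0],"angular":[0,0,3.8]},{"dp":[0.65,0.84,0],"angular":[0,0,3.8]},{"dp":[0.65,0.84,0],"angular":[0,0,3.8]},{"dp":[0.65,0.84,0],"angular":[0,0,3.8]},{"dp":[0.65,0.84,0],"angular":[0,0,3.8]},{"dp":[0.65,0.84,0],"angular":[0,0,3.8]},{"dp":[0.65,0.84,0],"angular":[0,0,3.8]},{"dp":[0.65,0.84,0],"angular":[0,0,3.8]},{"dp":[0.65,0.84,0],"angular":[0,0,3.8]},{"dp":[0.4,0.4,0],"angular":[0,0,0.6]},{"dp":[0,0,0],"angular":[0,0,0]}]'
python3 - <<'E'
from h import *
import pickle
d=snap('wrist'); pickle.dump(d,open('w1.pkl','wb'))
cv2.imwrite('pics/w1.png',cv2.resize(d['image'],(800,600)))
E
```

```text
t: 2.15
tcp_pos: [0.5487, -0.1392, 0.2483]
tool_rot: [0.734, 0.679, 0.0, 0.0]
force: [0.5, -0.7, 0.0]
finger_gap: 0.994
gripper_force: 0.0
```

View pics/w1.png

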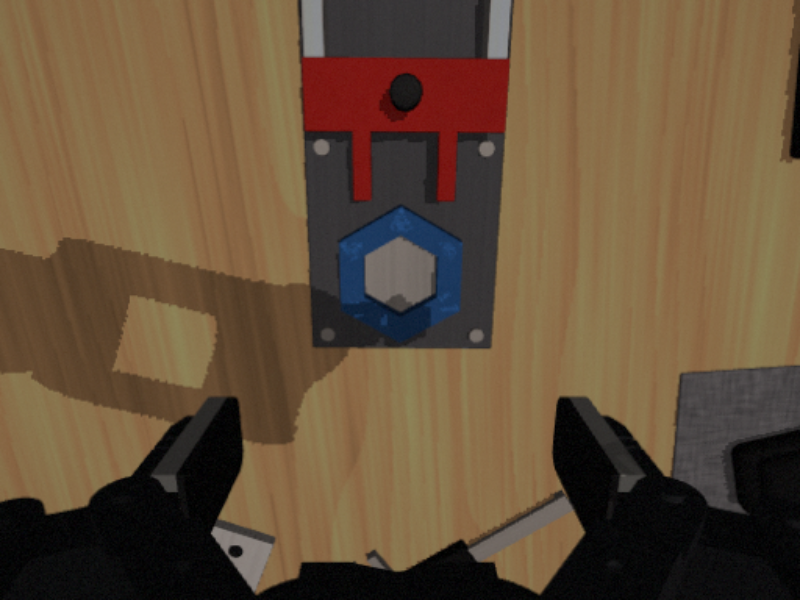

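Wrist view: blue nest with centre near (400,274), pocket flats at left/right (365 and 437), keeper prong tips at (362,200) and (447,200), knob top (406,90).

```bash
python3 - <<'E'
from h import *
import pickle
d=pickle.load(open('w1.pkl','rb'))
a=d['image'][125:225,210:305]
a=cv2.convertScaleAbs(a,alpha=1.6); cv2.imwrite('pics/w1c.png',cv2.resize(a,(570,600),interpolation=cv2.INTER_CUBIC))
E
```

```text
(no output)
```

View pics/w1c.png

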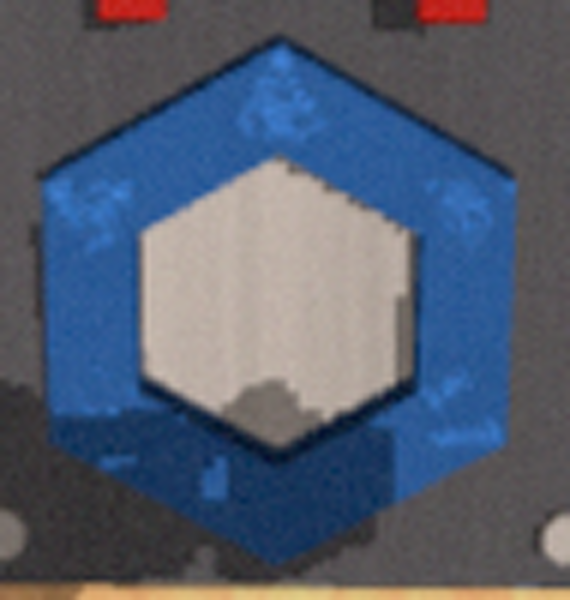

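Crop (6x, offset 210,125): inner rim vertices ≈ (280,156),(416,232),(415,388),(281,462),(141,385),(140,233); outer rim ≈ (282,40),(516,178),(505,440),(278,563),(50,440),(43,178).

```bash
python3 - <<'E'
from h import *
import pickle
from scipy.optimize import least_squares
d=pickle.load(open('w1.pkl','rb'))
I=[(280,156),(416,232),(415,388),(281,462),(141,385),(140,233)]
O=[(282,40),(516,178),(505,440),(278,563),(50,440),(43,178)]
f=lambda L:np.array([onz(d,210+(u+.5)/6-.5,125+(v+.5)/6-.5,.03)[:2] for u,v in L])
for L,af in ((I,.0486),(O,.08)):
    P=f(L); r=af/np.sqrt(3)
    def res(p,rr=None):
        th=p[2]+np.pi/2-np.arange(6)*np.pi/3
        return (P-p[:2]-p[3]*np.c_[np.cos(th),np.sin(th)]).ravel()
    s=least_squares(res,[.548,-.154,0,r]); print(s.x.round(4),'expR',round(r,4),'yawdeg',np.degrees(s.x[2]).round(2),'rms',np.sqrt(s.fun.var()).round(5))
k=1/1.5625
print('knob',onz(d,406*k,90*k,.075))
for u,v in [(303,132),(505,132)]: print('plate corner',onz(d,u*k,v*k,.045))
for u,v in [(313,348),(492,348)]: print('base corner',onz(d,u*k,v*k,.014))
for u,v in [(362,200),(447,200)]: print('prong',onz(d,u*k,v*k,.045))
# depth check plane
print(bydepth(d,210+90/6,125+200/6),bydepth(d,210+280/6,125+300/6))
E
```

```text
[ 0.5501 -0.1504 -0.0764  0.0274] expR 0.0281 yawdeg -4.38 rms 0.00026
[ 0.5502 -0.1505 -0.0793  0.0464] expR 0.0462 yawdeg -4.54 rms 0.00015
knob [ 0.56119901 -0.04005465  0.075     ]
plate corner [ 0.50010028 -0.05587365  0.045     ]
plate corner [ 0.61807017 -0.06490426  0.045     ]
base corner [ 0.48308218 -0.20332873  0.014     ]
base corner [ 0.61225662 -0.21325593  0.014     ]
prong [ 0.53077202 -0.09757542  0.045     ]
prong [ 0.5823159  -0.10152579  0.045     ]
[ 0.51998202 -0.12896924  0.03009745] [ 0.55075644 -0.15205639  0.01719949]
```

```bash
python3 -m crank '[{"dp":[0.12,0.45,0],"angular":[0,0,0]},{"dp":[0.23,0.91,0],"angular":[0,0,0]},{"dp":[0.23,0.91,0],"angular":[0,0,0]},{"dp":[0.23,0.91,0],"angular":[0,0,0]},{"dp":[0.23,0.91,0],"angular":[0,0,0]},{"dp":[0.23,0.91,0],"angular":[0,0,0]},{"dp":[0.23,0.91,0],"angular":[0,0,0]},{"dp":[0.23,0.91,0],"angular":[0,0,0]},{"dp":[0.23,0.91,0],"angular":[0,0,0]},{"dp":[0.23,0.91,0],"angular":[0,0,0]},{"dp":[0.23,0.91,0],"angular":[0,0,0]},{"dp":[0.23,0.91,0],"angular":[0,0,0]},{"dp":[0.23,0.91,0],"angular":[0,0,0]},{"dp":[0.12,0.45,0],"angular":[0,0,0]},{"dp":[0,0,0],"angular":[0,0,0]},{"dp":[0,0,0],"angular":[0,0,0]}]'
python3 - <<'E'
from h import *
import pickle
d=snap('wrist'); pickle.dump(d,open('w2.pkl','wb'))
c=proj(d,[.64,.205,.03])[0]; u0,v0=int(c[0])-50,int(c[1])-50; print(c,u0,v0)
a=cv2.convertScaleAbs(d['image'][v0:v0+100,u0:u0+100],alpha=1.3); cv2.imwrite('pics/w2c.png',cv2.resize(a,(600,600),interpolation=cv2.INTER_CUBIC))
E
```

```text
t: 3.8
tcp_pos: [0.6374, 0.2123, 0.2481]
tool_rot: [0.735, 0.678, -0.001, -0.0]
force: [-0.5, -0.3, 0.1]
finger_gap: 1.001
gripper_force: 0.0
[257.23095691 172.57906222] 207 122
```

View pics/w2c.png

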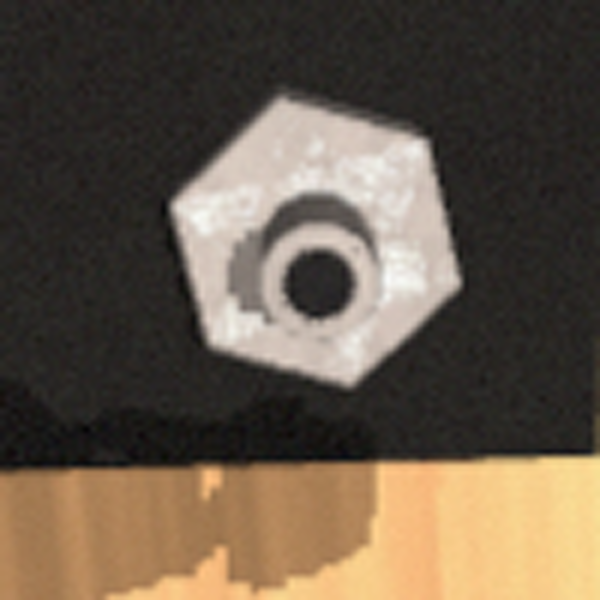

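Crop: nut base-top vertices ≈ (283,95),(428,137),(461,285),(353,385),(210,347),(172,205); boss top centre (320,280).

```bash
python3 - <<'E'
from h import *
import pickle
from scipy.optimize import least_squares
d=pickle.load(open('w2.pkl','rb'))
I=[(283,95),(428,137),(461,285),(353,385),(210,347),(172,205)]
c=lambda u,v:(207+(u+.5)/6-.5,122+(v+.5)/6-.5)
P=np.array([onz(d,*c(u,v),.019)[:2] for u,v in I])
def res(p):
    th=p[2]+np.pi/2-np.arange(6)*np.pi/3
    return (P-p[:2]-p[3]*np.c_[np.cos(th),np.sin(th)]).ravel()
s=least_squares(res,[.64,.205,0,.0266]); print(s.x.round(4),'expR .0266 yawdeg',np.degrees(s.x[2]).round(2),'rms',np.sqrt(s.fun.var()).round(5))
print('boss',onz(d,*c(320,280),.049),bydepth(d,*c(320,230)))
t=sense(); print(t['tcp_pos'],R.from_quat(t['tool_rot']).as_matrix()[:,0])
E
```

```text
[0.6432 0.2133 0.1669 0.0266] expR .0266 yawdeg 9.56 rms 0.00022
boss [0.64313376 0.21367131 0.049     ] [0.64375006 0.22186654 0.04899941]
[0.63742724 0.21190427 0.24811383] [ 0.08129041  0.99668995 -0.00100317]
```

```bash
python3 - <<'E'
from h import *
import pickle
d=pickle.load(open('top.pkl','rb'))
im=d['image'].astype(int); m=np.zeros(im.shape[:2],np.uint8)
m[125:160,138:172]=(im.min(2)>90)[125:160,138:172]
v,u=np.nonzero(m); print(len(u),u.mean(),v.mean(),onz(d,(u.min()+u.max())/2,(v.min()+v.max())/2,.019))
print(proj(d,[[.6432,.2133,.019],[.6432,.2133,.049],[.55,-.1505,.03]])*1.5625)
b=(im[...,0]-im[...,2]>50); b[:, :265]=0;b[:,310:]=0;b[:150]=0;b[215:]=0
v,u=np.nonzero(b); print('nest',onz(d,(u.min()+u.max())/2,(v.min()+v.max())/2,.03))
E
```

```text
211 155.04739336492892 141.93364928909952 [0.65542823 0.20152461 0.019     ]
[[240.62419427 222.40278927]
 [237.44043819 219.02171395]
 [449.39522207 279.71502228]]
nest [ 0.5501059  -0.15288202  0.03      ]
```

```bash
python3 -m crank '[{"dp":[0.05,0,-0.5],"angular":[0,0,2]},{"dp":[0.05,0,-0.8],"angular":[0,0,3]},{"dp":[0.05,0.02,-0.8],"angular":[0,0,3]},{"dp":[0.04,0.02,-0.8],"angular":[0,0,3]},{"dp":[0,0,-0.8],"angular":[0,0,3]},{"dp":[0,0,-0.7],"angular":[0,0,0]},{"dp":[0,0,-0.3],"angular":[0,0,0]},{"dp":[0,0,0],"angular":[0,0,0]},{"dp":[0,0,0],"angular":[0,0,0]}]' 0.45 30
python3 - <<'E'
from h import *
import pickle
d=snap('wrist'); pickle.dump(d,open('w3.pkl','wb'))
cv2.imwrite('pics/w3.png',cv2.resize(d['image'],(800,600)))
print(sense()['tcp_pos'],proj(d,[[.6432,.2133,.049]])*1.5625)
E
```

```text
t: 4.75
tcp_pos: [0.6442, 0.2139, 0.1082]
tool_rot: [0.647, 0.762, 0.0, 0.0]
force: [-0.2, -0.5, -0.9]
finger_gap: 0.549
gripper_force: 0.0
[0.64452665 0.21421515 0.10871709] [[393.25536688 352.46144064]]
```

View pics/w3.png

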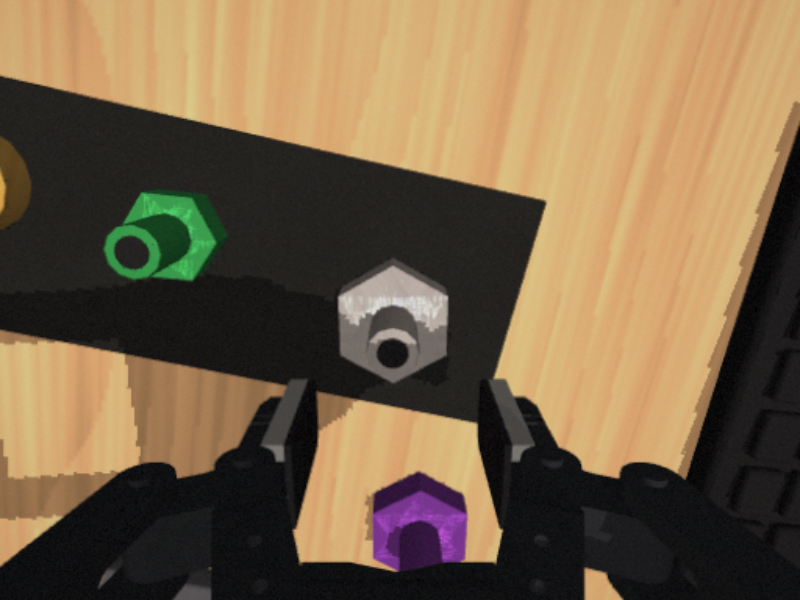

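The nut's boss is at (392,352), exactly where predicted (393,352), with a vertex straight up, centred between the pads (laterally ~4 px off). Descend and grip.

```bash
python3 -m crank '[{"dp":[-0.04,-0.03,-0.5],"angular":[0,0,0]},{"dp":[0,0,-0.7],"angular":[0,0,0]},{"dp":[0,0,-0.6],"angular":[0,0,0]},{"dp":[0,0,-0.3],"angular":[0,0,0]},{"dp":[0,0,-0.15],"angular":[0,0,0]},{"dp":[0,0,0],"angular":[0,0,0]},{"dp":[0,0,0],"angular":[0,0,0]}]' && python3 -m crank '[{"dp":[0,0,0],"angular":[0,0,0]},{"dp":[0,0,0],"angular":[0,0,0]},{"dp":[0,0,0],"angular":[0,0,0]},{"dp":[0,0,0],"angular":[0,0,0]},{"dp":[0,0,0],"angular":[0,0,0]},{"dp":[0,0,0],"angular":[0,0,0]}]' 1 35
```

```text
t: 5.5
tcp_pos: [0.6429, 0.2137, 0.0405]
tool_rot: [0.647, 0.763, 0.001, 0.0]
force: [0.2, -0.3, 1.0]
finger_gap: 0.545
gripper_force: 0.0
t: 6.1
tcp_pos: [0.6427, 0.2137, 0.0407]
tool_rot: [0.647, 0.763, 0.0, 0.0]
force: [-1.0, -1.2, 5.1]
finger_gap: 0.221
gripper_force: 34.4
```

```bash
python3 -m crank '[{"dp":[0,0,0.3],"angular":[0,0,0]},{"dp":[0,0,0.9],"angular":[0,0,0]},{"dp":[0,0,0.9],"angular":[0,0,0]},{"dp":[0,0,0.9],"angular":[0,0,0]},{"dp":[0,0,0.3],"angular":[0,0,0]}]' && python3 -m crank '[{"dp":[-0.12,-0.466,0],"angular":[0,0,0]},{"dp":[-0.237,-0.933,0],"angular":[0,0,-1]},{"dp":[-0.237,-0.933,0],"angular":[0,0,-1]},{"dp":[-0.237,-0.933,0],"angular":[0,0,-1]},{"dp":[-0.237,-0.933,0],"angular":[0,0,-1]},{"dp":[-0.237,-0.933,0],"angular":[0,0,-1]},{"dp":[-0.237,-0.933,0],"angular":[0,0,-2]},{"dp":[-0.237,-0.933,0],"angular":[0,0,-1]},{"dp":[-0.237,-0.933,0],"angular":[0,0,-1]},{"dp":[-0.237,-0.933,0],"angular":[0,0,-1]},{"dp":[-0.237,-0.933,0],"angular":[0,0,-1]},{"dp":[-0.237,-0.933,0],"angular":[0,0,-1]},{"dp":[-0.237,-0.933,0],"angular":[0,0,-1]},{"dp":[-0.12,-0.466,0],"angular":[0,0,-1]},{"dp":[0,0,0],"angular":[0,0,0]},{"dp":[0,0,0],"angular":[0,0,0]},{"dp":[0,0,0],"angular":[0,0,0]}]'
python3 - <<'E'
from h import *
import pickle
d=snap('wrist'); pickle.dump(d,open('w4.pkl','wb'))
cv2.imwrite('pics/w4.png',cv2.resize(d['image'][130:322,120:376],(800,600),interpolation=cv2.INTER_CUBIC))
s=sense();print(s['tcp_pos'],s['force'],s['ft_torque'],R.from_quat(s['tool_rot']).as_matrix().round(4).tolist(),s['finger_gap'])
E
```

```text
t: 6.6
tcp_pos: [0.6438, 0.214, 0.1416]
tool_rot: [0.647, 0.763, 0.002, 0.002]
force: [0.8, -0.6, -1.2]
finger_gap: 0.22
gripper_force: 34.6
t: 8.3
tcp_pos: [0.5495, -0.1489, 0.1384]
tool_rot: [0.734, 0.679, -0.0, -0.001]
force: [0.2, 0.4, -3.2]
finger_gap: 0.215
gripper_force: 34.5
[ 0.54971473 -0.14884099  0.13853393] [-0.08327459  0.31367039 -2.11370812] [0.04193607 0.01246826 0.06057056] [[0.0784, 0.9969, -0.0007], [0.9969, -0.0784, 0.0007], [0.0006, -0.0008, -1.0]] 0.21831102097027053
```

View pics/w4.png

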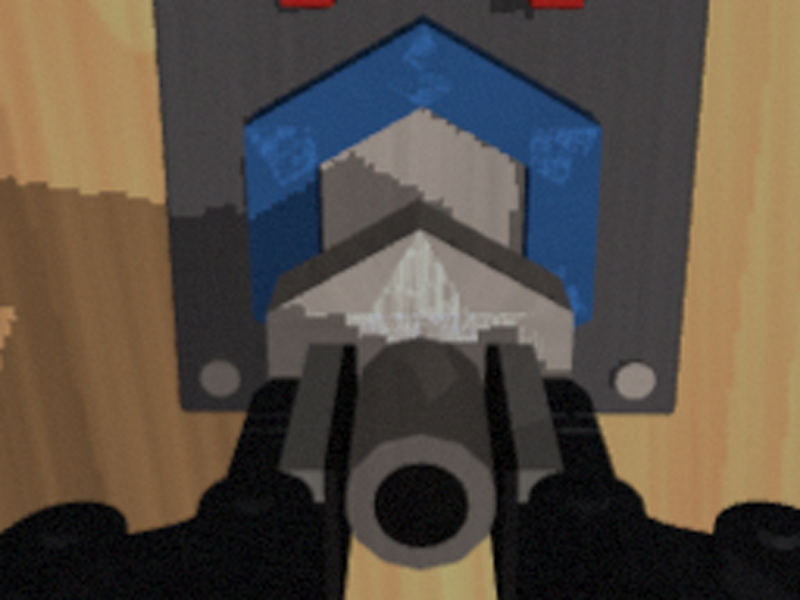

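The nut hangs level over the nest: nut top-face vertices (268,308),(420,230),(575,310); boss top (420,502); nest outer rim (246,122),(424,17),(600,126) in the crop.

```bash
python3 - <<'E'
from h import *
import pickle
from scipy.optimize import least_squares
d=pickle.load(open('w4.pkl','rb'))
c=lambda u,v:(120+(u+.5)/3.125-.5,130+(v+.5)/3.125-.5)
def fit(L,z,r,n):
    P=np.array([onz(d,*c(u,v),z)[:2] for u,v in L])
    def res(p):
        th=p[2]+np.pi/2+np.array([1,0,-1])*np.pi/3
        return (P-p[:2]-r*np.c_[np.cos(th),np.sin(th)]).ravel()
    s=least_squares(res,[.55,-.15,0]); print(n,s.x.round(4),np.degrees(s.x[2]).round(2),'rms',np.sqrt(s.fun.var()).round(5))
fit([(268,308),(420,230),(575,310)],.1168,.046/3**.5,'nut')
fit([(246,122),(424,17),(600,126)],.03,.08/3**.5,'nest outer')
fit([(320,165),(424,108),(527,165)],.03,.0486/3**.5,'nest inner')
print('boss',onz(d,*c(420,502),.1468))
E
```

```text
nut [ 0.5496 -0.1489 -0.0828] -4.74 rms 0.00034
nest outer [ 0.5498 -0.1499 -0.0894] -5.12 rms 0.00031
nest inner [ 0.5501 -0.1509 -0.079 ] -4.53 rms 0.00056
boss [ 0.54958354 -0.14879764  0.1468    ]
```

```bash
python3 -m crank '[{"dp":[0.013,-0.053,-0.4],"angular":[0,0,0]},{"dp":[0,0,-0.7],"angular":[0,0,0]},{"dp":[0,0,-0.6],"angular":[0,0,0]},{"dp":[0,0,-0.4],"angular":[0,0,0]},{"dp":[0,0,-0.1],"angular":[0,0,0]},{"dp":[0,0,0],"angular":[0,0,0]},{"dp":[0,0,0],"angular":[0,0,0]}]' && python3 -m crank '[{"dp":[0,0,-0.04],"angular":[0,0,0]},{"dp":[0,0,-0.04],"angular":[0,0,0]},{"dp":[0,0,-0.04],"angular":[0,0,0]},{"dp":[0,0,-0.04],"angular":[0,0,0]},{"dp":[0,0,0],"angular":[0,0,0]}]'
```

```text
t: 9.05
tcp_pos: [0.5507, -0.1519, 0.0733]
tool_rot: [0.735, 0.678, 0.0, 0.001]
force: [0.4, 0.9, -2.1]
finger_gap: 0.22
gripper_force: 34.5
t: 9.55
tcp_pos: [0.5501, -0.1518, 0.0679]
tool_rot: [0.735, 0.678, -0.0, -0.0]
force: [0.3, 0.9, -3.3]
finger_gap: 0.219
gripper_force: 34.5
```

```bash
python3 -m crank '[{"dp":[0,0.04,-0.03],"angular":[0,0,0]},{"dp":[0,0,-0.04],"angular":[0,0,0]},{"dp":[0,0,-0.03],"angular":[0,0,0]},{"dp":[0,0,0],"angular":[0,0,0]}]';python3 -c "
from h import *
s=sense();print(s['tcp_pos'],s['force'],s['ft_torque'])"
```

```text
t: 9.95
tcp_pos: [0.5501, -0.1505, 0.0648]
tool_rot: [0.735, 0.678, -0.0, -0.0]
force: [0.2, -0.2, -2.1]
finger_gap: 0.217
gripper_force: 34.5
[ 0.55006185 -0.1505358   0.06481995] [ 0.17999028 -0.16258324 -2.07405398] [ 0.06511916  0.04154856 -0.022082  ]
```

Already ~3 mm inside with no contact force; continue gently.

```bash
python3 -m crank '[{"dp":[0,0,-0.04],"angular":[0,0,0]},{"dp":[0,0,-0.04],"angular":[0,0,0]},{"dp":[0,0,-0.04],"angular":[0,0,0]},{"dp":[0,0,-0.04],"angular":[0,0,0]},{"dp":[0,0,-0.04],"angular":[0,0,0]},{"dp":[0,0,0],"angular":[0,0,0]}]';python3 -m crank '[{"dp":[0,0,-0.03],"angular":[0,0,0]},{"dp":[0,0,-0.03],"angular":[0,0,0]},{"dp":[0,0,0],"angular":[0,0,0]}]'
```

```text
t: 10.55
tcp_pos: [0.5501, -0.1505, 0.0588]
tool_rot: [0.735, 0.678, -0.0, -0.0]
force: [-0.0, 0.1, -2.2]
finger_gap: 0.219
gripper_force: 34.5
t: 10.85
tcp_pos: [0.5501, -0.1506, 0.0571]
tool_rot: [0.735, 0.678, -0.0, -0.0]
force: [-0.8, -0.1, -2.4]
finger_gap: 0.22
gripper_force: 34.5
```

```bash
python3 -m crank '[{"dp":[0,0,-0.025],"angular":[0,0,0]},{"dp":[0,0,0],"angular":[0,0,0]}]';python3 -m crank '[{"dp":[0,0,-0.02],"angular":[0,0,0]},{"dp":[0,0,0],"angular":[0,0,0]}]'
```

```text
t: 11.05
tcp_pos: [0.5502, -0.1506, 0.0564]
tool_rot: [0.735, 0.678, -0.0, -0.0]
force: [-0.4, 0.3, -2.3]
finger_gap: 0.218
gripper_force: 34.5
t: 11.25
tcp_pos: [0.5502, -0.1506, 0.0558]
tool_rot: [0.735, 0.678, -0.0, -0.0]
force: [-0.8, 1.2, -2.7]
finger_gap: 0.219
gripper_force: 34.5
```

```bash
python3 -m crank '[{"dp":[0,0,-0.02],"angular":[0,0,0]},{"dp":[0,0,0],"angular":[0,0,0]}]';python3 -m crank '[{"dp":[0,0,-0.015],"angular":[0,0,0]},{"dp":[0,0,0],"angular":[0,0,0]}]'
```

```text
t: 11.45
tcp_pos: [0.5502, -0.1506, 0.0557]
tool_rot: [0.735, 0.678, 0.0, 0.0]
force: [-0.4, -0.1, 1.4]
finger_gap: 0.217
gripper_force: 35.0
t: 11.65
tcp_pos: [0.5502, -0.1506, 0.0556]
tool_rot: [0.735, 0.678, 0.0, 0.0]
force: [-1.8, 0.4, 5.2]
finger_gap: 0.219
gripper_force: 35.3
```

Floor contact felt at exactly the home height (TCP 0.0557). Release and rise.

```bash
python3 -m crank '[{"dp":[0,0,0.02],"angular":[0,0,0]},{"dp":[0,0,0],"angular":[0,0,0]},{"dp":[0,0,0],"angular":[0,0,0]},{"dp":[0,0,0],"angular":[0,0,0]},{"dp":[0,0,0.2],"angular":[0,0,0]},{"dp":[0,0,0.6],"angular":[0,0,0]},{"dp":[0,0,0.9],"angular":[0,0,0]},{"dp":[0,0,0.9],"angular":[0,0,0]},{"dp":[0,0,0.9],"angular":[0,0,0]},{"dp":[0,0.3,0.8],"angular":[0,0,0]},{"dp":[0,0.5,0.6],"angular":[0,0,0]},{"dp":[0,0.5,0],"angular":[0,0,0]},{"dp":[0,0,0],"angular":[0,0,0]},{"dp":[0,0,0],"angular":[0,0,0]},{"dp":[0,0,0],"angular":[0,0,0]}]' 0.5
python3 - <<'E'
from h import *
import pickle
d=snap('wrist'); pickle.dump(d,open('w5.pkl','wb'))
cv2.imwrite('pics/w5.png',cv2.resize(d['image'],(800,600),interpolation=cv2.INTER_CUBIC))
Z=[.034,.018+.046]
for z in Z: print(z,proj(d,[.5502,-.1506,z])*1.5625)
# median depth-based heights on nut base around the boss
pts=[]
for a in np.arange(0,360,10):
    P=[.5502+.018*np.cos(np.radians(a)),-.1506+.018*np.sin(np.radians(a)),.034]
    u,v=proj(d,P)[0]; pts.append(bydepth(d,u,v))
p=np.array(pts); print(p[:,2].round(4)); print(sense()['tcp_pos'])
E
```

```text
t: 13.15
tcp_pos: [0.5496, -0.1117, 0.2012]
tool_rot: [0.735, 0.678, -0.001, -0.001]
force: [0.4, 0.5, -0.0]
finger_gap: 0.501
gripper_force: 0.0
0.034 [[403.64083073 342.95274364]]
0.064 [[404.20613054 363.47375642]]
[0.0336 0.0326 0.034  0.0332 0.0346 0.0336 0.0328 0.033  0.033  0.033
 0.0334 0.033  0.0333 0.033  0.0329 0.0332 0.0333 0.0328 0.0336 0.0335
 0.0336 0.034  0.0341 0.0328 0.064  0.0642 0.0642 0.0635 0.0646 0.0636
 0.0635 0.0329 0.0336 0.0334 0.0337 0.033 ]
[ 0.54971956 -0.11189999  0.20123501]
```

View pics/w5.png

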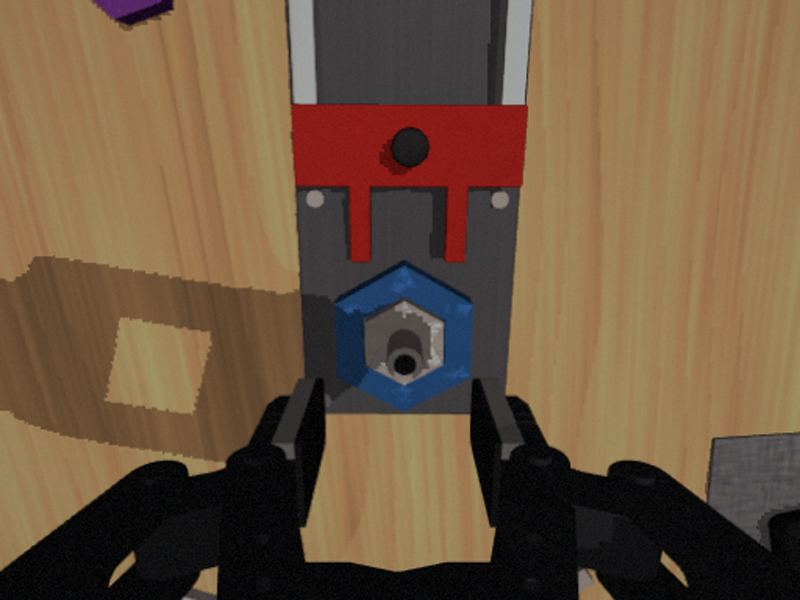

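The nut sits level in the pocket (base top at 33–34 mm all round). Knob top at (411,146).

```bash
python3 - <<'E'
from h import *
import pickle
d=pickle.load(open('w5.pkl','rb')); k=1/1.5625
p=onz(d,411*k,146*k,.075); print(p,bydepth(d,411*k,146*k)); t=np.array([.5497,-.1119,.2012]); print((p-t)/.03,'unit y dir',np.sin(.078),np.cos(.078))
E
```

```text
[ 0.56154668 -0.03986005  0.075     ] [ 0.56153745 -0.03985465  0.07541359]
[ 0.39488925  2.40133157 -4.20666667] unit y dir 0.07792093205630146 0.9969595419812568
```

```bash
python3 -m crank '[{"dp":[0.1,0.5,-0.2],"angular":[0,0,0]},{"dp":[0.1,0.7,-0.4],"angular":[0,0,0]},{"dp":[0.1,0.7,-0.4],"angular":[0,0,0]},{"dp":[0.095,0.5,-0.4],"angular":[0,0,0]},{"dp":[0,0,-0.7],"angular":[0,0,0]},{"dp":[0,0,-0.8],"angular":[0,0,0]},{"dp":[0,0,-0.8],"angular":[0,0,0]},{"dp":[0,0,-0.5],"angular":[0,0,0]},{"dp":[0,0,-0.2],"angular":[0,0,0]},{"dp":[0,0,0],"angular":[0,0,0]},{"dp":[0,0,0],"angular":[0,0,0]}]' && python3 -m crank '[{"dp":[0,0,0],"angular":[0,0,0]},{"dp":[0,0,0],"angular":[0,0,0]},{"dp":[0,0,0],"angular":[0,0,0]},{"dp":[0,0,0],"angular":[0,0,0]},{"dp":[0,0,0],"angular":[0,0,0]}]' 1 25
```

```text
t: 14.3
tcp_pos: [0.5625, -0.0395, 0.0707]
tool_rot: [0.735, 0.678, 0.0, 0.0]
force: [-0.4, 0.4, -0.1]
finger_gap: 0.496
gripper_force: 0.0
t: 14.8
tcp_pos: [0.5608, -0.0395, 0.0713]
tool_rot: [0.735, 0.678, -0.001, -0.001]
force: [-4.2, -0.4, 5.9]
finger_gap: 0.198
gripper_force: 24.6
```

```bash
python3 -m crank '[{"dp":[-0.008,-0.1,0],"angular":[0,0,0]},{"dp":[-0.016,-0.2,0],"angular":[0,0,0]},{"dp":[-0.016,-0.2,0],"angular":[0,0,0]},{"dp":[-0.016,-0.2,0],"angular":[0,0,0]},{"dp":[-0.016,-0.2,0],"angular":[0,0,0]},{"dp":[-0.008,-0.1,0],"angular":[0,0,0]}]' && python3 -m crank '[{"dp":[-0.012,-0.15,0],"angular":[0,0,0]},{"dp":[-0.016,-0.2,0],"angular":[0,0,0]},{"dp":[-0.016,-0.2,0],"angular":[0,0,0]},{"dp":[-0.016,-0.2,0],"angular":[0,0,0]},{"dp":[-0.012,-0.15,0],"angular":[0,0,0]},{"dp":[0,0,0],"angular":[0,0,0]}]'
```

```text
t: 15.4
tcp_pos: [0.5583, -0.069, 0.0713]
tool_rot: [0.735, 0.678, -0.0, -0.001]
force: [-3.3, 3.1, 6.5]
finger_gap: 0.197
gripper_force: 24.6
t: 16.0
tcp_pos: [0.556, -0.0964, 0.0713]
tool_rot: [0.735, 0.678, -0.001, -0.001]
force: [-3.9, 1.3, 6.4]
finger_gap: 0.197
gripper_force: 24.7
```

```bash
for i in 1 2 3; do python3 -m crank '[{"dp":[-0.005,-0.065,0],"angular":[0,0,0]},{"dp":[-0.005,-0.065,0],"angular":[0,0,0]},{"dp":[0,0,0],"angular":[0,0,0]}]' | egrep 'tcp|^force|gap'; done
```

```text
tcp_pos: [0.5557, -0.0998, 0.0714]
force: [-3.8, 2.4, 6.8]
finger_gap: 0.199
tcp_pos: [0.5554, -0.1036, 0.0713]
force: [-4.0, 1.8, 6.3]
finger_gap: 0.198
tcp_pos: [0.5551, -0.1075, 0.0713]
force: [-4.5, 1.9, 6.9]
finger_gap: 0.201
```

```bash
python3 -m crank '[{"dp":[-0.005,-0.065,0],"angular":[0,0,0]},{"dp":[0,0,0],"angular":[0,0,0]}]' | egrep 'tcp|^force|gap'; python3 -m crank '[{"dp":[-0.005,-0.065,0],"angular":[0,0,0]},{"dp":[0,0,0],"angular":[0,0,0]}]' | egrep 'tcp|^force|gap';python3 -m crank '[{"dp":[-0.005,-0.04,0],"angular":[0,0,0]},{"dp":[0,0,0],"angular":[0,0,0]}]' | egrep 'tcp|^force|gap'
```

```text
tcp_pos: [0.5549, -0.1087, 0.0713]
force: [-3.5, 5.5, 7.4]
finger_gap: 0.197
tcp_pos: [0.5549, -0.1088, 0.0713]
force: [-1.5, 12.0, 8.1]
finger_gap: 0.198
tcp_pos: [0.5549, -0.1088, 0.0713]
force: [-0.8, 15.3, 7.4]
finger_gap: 0.202
```

Hard stop at a travel of 69 mm. Ease off, release, rise and look.

```bash
python3 -m crank '[{"dp":[0.005,0.06,0],"angular":[0,0,0]},{"dp":[0,0,0],"angular":[0,0,0]},{"dp":[0,0,0],"angular":[0,0,0]}]' | egrep 'tcp|^force'; python3 -m crank '[{"dp":[0,0,0],"angular":[0,0,0]},{"dp":[0,0,0],"angular":[0,0,0]},{"dp":[0,0,0],"angular":[0,0,0]},{"dp":[0,0,0.2],"angular":[0,0,0]},{"dp":[0,0,0.6],"angular":[0,0,0]},{"dp":[0,0,0.9],"angular":[0,0,0]},{"dp":[0,0,0.9],"angular":[0,0,0]},{"dp":[0,0,0.9],"angular":[0,0,0]},{"dp":[0,0,0.7],"angular":[0,0,0]},{"dp":[0,0,0],"angular":[0,0,0]},{"dp":[0,0,0],"angular":[0,0,0]},{"dp":[0,0,0],"angular":[0,0,0]}]' 0.5
python3 - <<'E'
from h import *
d=snap('wrist')
cv2.imwrite('pics/w6.png',cv2.resize(d['image'],(800,600),interpolation=cv2.INTER_CUBIC))
print(bydepth(d,*proj(d,[.5549,-.1090,.075])[0]))
for P in ([.5502,-.1686,.034],[.5502,-.133,.034],[.5502,-.1436,.064]): print(bydepth(d,*proj(d,P)[0]))
E
```

```text
tcp_pos: [0.5549, -0.1087, 0.0713]
force: [-1.3, 7.8, 7.8]
t: 19.0
tcp_pos: [0.5555, -0.1114, 0.1954]
tool_rot: [0.735, 0.678, -0.0, -0.001]
force: [-0.1, 0.0, 0.6]
finger_gap: 0.501
gripper_force: 0.0
[ 0.55487592 -0.10925491  0.07413883]
[ 0.55142859 -0.15454826  0.06443952]
[ 0.55014421 -0.13346637  0.03261775]
[ 0.5501602  -0.14396922  0.06311704]
```

View pics/w6.png

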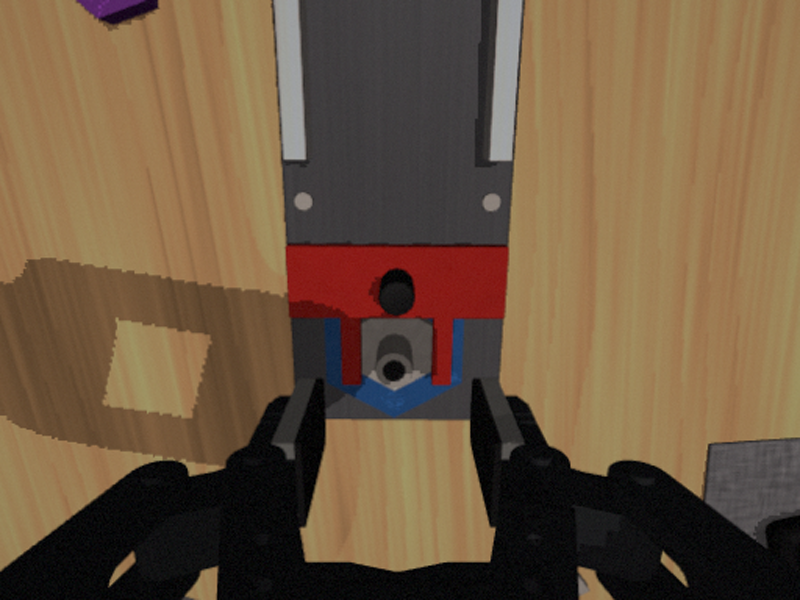

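The keeper plate (knob at (397,290)) is over the seated nut with a prong on each side of the boss. The knob is 45 mm from the nominal pocket centre, so it is at its stop.

```bash
python3 -c "
from station import order
print(order.sign_off())"
```

```text
the job is handed in; nothing more can be done
None
```

The coupling is home and level on the pocket floor, the keeper is shut to its stop over it, and the job was handed in at about 19 s, with no measured wrist force above about 17 N and nothing else touched.

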